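# Proof-pull a glued test strip on the bench pull tester

### The arm

A 6-joint arm with a two-finger parallel gripper is mounted at the origin on the work surface. World frame = base frame: x ahead of the robot, y to its left, z up, the work surface at z = 0. Lengths are in m, angles in rad, forces in N, time in s.
With the tool pointing down it reaches from about 0.3 to 0.95 m from the base axis. Payload 3.1 kg.
Tool frame: the origin (TCP) lies on the front face of the gripper's body, between the roots of the fingers; the fingertips stand 73 mm ahead of it and the grasp point (between the pads) lies 54 mm ahead of it; z points along the fingers, x is the direction in which the jaws open and shut, and the axes are right-handed (so a half turn about z gives the same grasp; the last joint's range is limited). The gripper opens to 85 mm and grips with 20 to 120 N. Pads are 22 mm wide; open, the fingers measure 114 mm over their backs; the gripper's body (76 mm by 85 mm) begins 54 mm behind the grasp point. The pads swing forward as they close: fully open they stand 13 mm farther back than shut.
Start: joints at [-1.187, 0.308, 1.634, -0, 1.2, -0.07], TCP at [0.274, -0.562, 0.304] pointing down, gripper open.
Joint ranges: [-3.06, 3.06], [-0.79, 1.96], [0.05, 2.63], [-1.19, 4.34], [0.05, 2.64], [-2.94, 2.94]. Speed limits (rad/s): [2.79, 2.79, 3.14, 3.14, 3.14, 3.14].

### API

Orientations are given as a unit quaternion [x, y, z, w].
In Python, from station import bot, viewer gives the robot as it stands.
- The arm moves only by the tool apply_moves, never from a script. Its argument "moves" is a list of rows, each a list of 5 numbers: the closure in counts, from 0 (fully open) to 255 (shut), then the shift along the tool's x, y, z in mm, then the turn about the tool's z in degrees. In form: [[grip, dx, dy, dz, yaw], ...]. A call has exactly 10 rows; each row shifts and turns the commanded pose from where the row before left it, along the tool's axes as they then stand; what a row does not reach is not made up. A row lasts 1/8 s, in which the tool goes at most 62.5 mm and 10.7 degrees, less where a joint would pass 70% of its speed; a pose out of reach is approached as far as the arm can. A call with a gripper value outside its range is refused whole. The fingers move at their own pace and stop on an object; "newtons" is the grip in N (left out, the last holds). Time passes only in rows, so rows that do not move let the fingers close, or fill a call up. It gives the time, the measured TCP pose, the force and the opening at its end, in the units of the state.
- bot.sense(): the state, without advancing time (a new reading comes with each control period).
- viewer.camera(name): name is "side" or "top"; returns a dict with "img" (400x640x3 uint8, blue, green, red), "mtx" (3x3 intrinsics, pixels), "R" (3x3) and "t" (3): a world point X has camera coordinates R X + t. Camera axes: x right, y down, z forward; pixel columns grow to the right and rows downward; lengths in m; the calibration is good to about 2 mm. A picture is of the moment at which its call begins. There is no depth.
- bot.close_job(): hands the job in, once; it reports no verdict.
The state is a dict: "t": time; "joint_pos": joint angles; "joint_velocities": joint speeds; "effort": joint torques, N m; "ee_pos": TCP position; "tcp_rot": TCP orientation; "wrist_force": force on the tool from outside, world axes, zero at the start; "wrist_torque": the same for the moment, N m; "opening": opening from 0.0 (shut) to 1.0 (fully open).
Only numpy, scipy, OpenCV 4.12 (cv2) and the standard library are available. Lean on these libraries where they do the work, as an engineer would, in place of code of your own. Each camera call takes 0.05 s, during which the arm holds its last target. There are 200 camera calls.

### The job

Check the glue joint of the blue-and-grey test strip on the bench pull tester: lay the strip flat on the tester's two posts with a pin through each of its holes and let go of it, then take the black D-handle and draw it out against its spring until the red pointer stands level with the green set mark, without overpulling past the mark. Finish while still holding the handle there with the load on the strip: do not let go. Leave the glue bottle, tape roll, brush and cup where they are.

Things in the scene. Friction and masses are not known exactly. Their poses are not given: they have to be found in the camera images.
- strip: Test strip, 150 x 30 mm, 45 g: a blue and a grey rigid plastic strip, each 4 mm thick, glued with a 13 mm overlap in the middle. Overlap and doubled ends (30 mm long) are 8 mm thick; a 15 mm hole in each end, 120 mm apart. Either end may go on either pin. Starts lying on a 4 mm brown hardboard. Origin: centre of the underside; x from the blue to the grey end, z up. Pinch it across the middle.
- hole_blue (a point): Centre of the hole in the blue end, at mid-thickness (4 mm above the underside, 60 mm from the middle).
- hole_grey (a point): Centre of the hole in the grey end, at mid-thickness (4 mm above the underside, 60 mm from the middle).
- tester: Bench pull tester, fixed to the bench: green base plate 255 x 110 x 14 mm, grey fixed post at one end, carriage sliding on two rods, D-handle overhanging the other end. Origin on the bench under the load line (which is 49 mm up); +x points to the fixed post, the handle is drawn out along -x. Between the posts, where the strip's middle goes, is 71 mm of room, nothing above 29 mm there.
- carriage: Sliding silver block 62 x 74 mm with the moving pin, the spring barrel (28 mm diameter), white scale (top 66 mm up) and set mark; it carries the handle. A light spring (1 N) holds it home, toward the fixed post. With the strip on, a pull first slides it about 9 mm until the holes' slack is taken up, then the handle's spring stretches (without: 20 mm). Origin and axes as the tester when home.
- fixed_pin (a point): Foot of the pin on the fixed post: centre of the post's flat top, 45 mm above the bench, on which the strip's underside lies. Pin 8 mm in diameter, 12 mm tall plus a 5 mm tapered tip (17 mm in all).
- moving_pin (a point): Foot of the pin on the carriage: the same pin and height (top face 45 mm above the bench). At home it stands 118 mm from the fixed pin, so the 120 mm hole spacing drops over both with play. The scale barrel begins 32 mm from this pin on the handle side.
- bar (a point): Middle of the D-handle's grip bar: black, round, 14 mm thick, 100 mm long, level, 49 mm above the bench, along the tester's y (square to the pull). Inside the D are 51 mm of room between bar and yoke and 82 mm between the side arms: pinch it from above with one finger inside the D. Moves along the tester's -x.
- pull (a joint): How far the handle's spring is stretched, that is how far the red pointer has moved along the scale from zero: 0 at rest, up to 0.052 m. About 500 N/m: 13 N at 26 mm, 20 N at 40 mm; it springs back if let go. It is the handle's travel less the carriage's.
- set_mark (a joint): Where the green set mark is clamped on the scale, in the same measure as joint pull: the pointer is level with the mark's middle when pull equals set_mark. Between 0.026 and 0.040 m.
- pointer (a point): The red pointer on the scale, a cross bar 2.5 x 22 mm, 70 mm above the bench; moves with the handle.
- mark (a point): Middle of the green set mark: a tab 10 mm long along the scale with a white centre line, on the scale's edge 19 mm to one side of the pointer's line (tester's -y side). Rides on the carriage.
- glue: White glue bottle with a yellow label, 60 mm diameter, 150 mm tall; origin at the centre of its base. Leave alone.
- tape: Roll of yellow tape lying flat, 92 mm diameter, 25 mm tall; origin at the centre of its base. Leave alone.
- brush: Glue brush with a wooden handle, about 200 mm long, lying on the bench along its x; origin at its underside. Leave alone.
- cup: Teal cup, 76 mm diameter, 100 mm tall; origin at the centre of its base. Leave alone.
Not all that is in view belongs to the job. What is meant by the strip is not orange, white or yellow, and is the smaller of those in its own colour.

How it is judged:
On the way:
1. the strip lies flat on both posts with a pin through each hole, and is let go (((horizontal distance between hole_blue and fixed_pin below 0.0065 m and z of hole_blue in the frame of fixed_pin between 0 and 0.0075 m and horizontal distance between hole_grey and moving_pin below 0.0065 m and z of hole_grey in the frame of moving_pin between 0 and 0.0075 m) or (horizontal distance between hole_blue and moving_pin below 0.0065 m and z of hole_blue in the frame of moving_pin between 0 and 0.0075 m and horizontal distance between hole_grey and fixed_pin below 0.0065 m and z of hole_grey in the frame of fixed_pin between 0 and 0.0075 m)) and contact force between strip and the fingers below 0.3 N and contact force between strip and the arm below 0.3 N), for 0.2 s.
At the end, for the whole second after the job is handed in: The strip lies flat on both posts with a pin through each hole, not touched by the robot and carrying the load (more than 8 N on the moving pin); the fingers still hold the handle (more than 6 N) and the red pointer stands still within 5 mm of the middle of the green set mark (all of step 1 and x of pointer in the frame of mark between -0.005 and 0.005 m and velocity of joint pull between -0.005 and 0.005 m/s and contact force between strip and carriage above 8 N and contact force between the fingers and carriage above 6 N); the arm keeps its last pose, push and grip.
It fails at once if the pointer is pulled more than 8 mm past the middle of the green set mark (x of pointer in the frame of mark below -0.008 m).
It fails at once if the glue bottle is pushed more than 30 mm or knocked over (distance of glue from where it was at the start of the episode above 0.03 m or angle between glue's own z axis and vertical above 0.5 rad).
It fails at once if the tape roll is pushed more than 30 mm or knocked over (distance of tape from where it was at the start of the episode above 0.03 m or angle between tape's own z axis and vertical above 0.5 rad).
It fails at once if the brush is pushed more than 30 mm or knocked over (distance of brush from where it was at the start of the episode above 0.03 m).
It fails at once if the cup is pushed more than 30 mm or knocked over (distance of cup from where it was at the start of the episode above 0.03 m or angle between cup's own z axis and vertical above 0.5 rad).
It also fails if it takes over 48 s, if anything falls off the work surface, if the arm or the gripper's body presses on something with over 40 N, if the wrist force passes 120 N, or if a joint passes its speed limit or range.

## Working session

There is one attempt and no reset: what is moved stays moved. The work goes in short steps, Python scripts to look and compute and a tool call to move; the robot and the scene stay as the last step left them, time stands still between calls to the robot, and variables do not carry over. Pictures are saved under pics/ and viewed, about 8 in all and at most 12, crops included, and the job is handed in when it is done.

Besides the shell and the picture viewer there is one more tool, called as name([rows], argument=value, ...), one row to a line, values as JSON. apply_moves: Moves the arm, as the interface text tells. Its arguments: {"type":"object","properties":{"moves":{"type":"array"},"newtons":{"type":"number"}},"required":["moves"]}

```bash
mkdir -p pics; ls
python3 - <<'E'
from station import bot, viewer
import cv2, numpy as np
s=bot.sense(); print({k:np.round(v,3) for k,v in s.items()})
for n in("top","side"):
    c=viewer.camera(n); cv2.imwrite(f"pics/{n}0.png",c["img"]); np.savez(f"pics/{n}0.npz",**c)
    print(n,c["mtx"].round(1).tolist(),(-c["R"].T@c["t"]).round(3),c["R"].round(3).tolist())
E
```

```text
pics
{'t': np.float64(0.0), 'joint_pos': array([-1.187,  0.309,  1.635,  0.   ,  1.2  , -0.07 ]), 'joint_velocities': array([ 0.   ,  0.   ,  0.   ,  0.   , -0.001, -0.002]), 'effort': array([ 0.0000e+00, -4.1526e+01, -2.7666e+01, -0.0000e+00,  1.0000e-02,
        0.0000e+00]), 'ee_pos': array([ 0.274, -0.561,  0.303]), 'tcp_rot': array([ 0.848, -0.53 , -0.001, -0.001]), 'wrist_force': array([-0.099, -0.324, -0.532]), 'wrist_torque': array([ 0.012, -0.037, -0.001]), 'opening': np.float64(1.0)}
top [[432.8, 0.0, 316.0], [0.0, 432.8, 201.4], [0.0, 0.0, 1.0]] [ 0.405 -0.005  1.149] [[0.004, -1.0, -0.015], [-0.994, -0.003, -0.106], [0.106, 0.015, -0.994]]
side [[402.1, 0.0, 312.9], [0.0, 402.1, 198.2], [0.0, 0.0, 1.0]] [-0.1    0.613  0.924] [[-0.676, -0.737, 0.014], [-0.524, 0.468, -0.712], [0.518, -0.489, -0.702]]
```

View pics/top0.png

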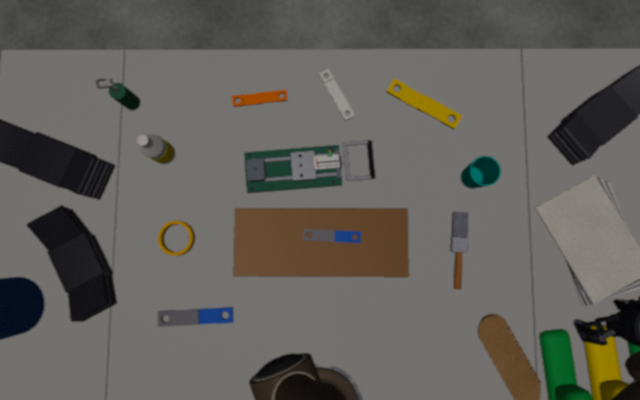

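View pics/side0.png

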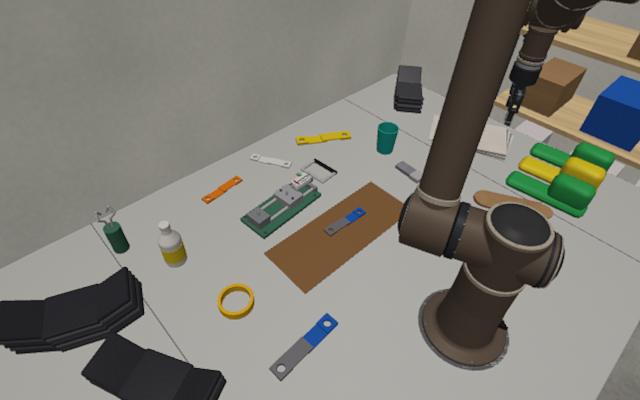

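Top view: the tester lies at about (245–375, 140–192), with the fixed post on the left and the D-handle on the right. The strip is on the hardboard at about (333, 236), and the larger blue-grey strip at (195, 316) is a decoy. Next I'll view an enlarged crop.

```bash
cat > h.py <<'E'
import numpy as np, cv2
from station import bot, viewer
def snap(n,tag):
    c=viewer.camera(n); cv2.imwrite(f"pics/{n}_{tag}.png",c["img"]); np.savez(f"pics/{n}{tag}.npz",**c); return c
def ray(c,uv,z):
    """pixel -> world point on plane z"""
    C=-c["R"].T@c["t"]; d=c["R"].T@np.linalg.solve(c["mtx"],[uv[0],uv[1],1.]); return C+d*(z-C[2])/d[2]
def proj(c,X):
    p=c["mtx"]@(c["R"]@np.asarray(X)+c["t"]); return p[:2]/p[2]
def crop(c,x,y,w,h,k,name):
    cv2.imwrite("pics/"+name,cv2.resize(c["img"][y:y+h,x:x+w],None,fx=k,fy=k,interpolation=cv2.INTER_CUBIC))
def blobs(c,mask,roi,minA=5):
    x,y,w,h=roi; m=np.zeros_like(mask); m[y:y+h,x:x+w]=mask[y:y+h,x:x+w]
    cs,_=cv2.findContours(m,cv2.RETR_EXTERNAL,cv2.CHAIN_APPROX_NONE)
    return [(cv2.contourArea(k),cv2.minAreaRect(k)) for k in cs if cv2.contourArea(k)>minA]
E
python3 - <<'E'
from h import *
c=dict(np.load("pics/top0.npz")); crop(c,235,132,150,120,5,"topcrop0.png")
hsv=cv2.cvtColor(c["img"],cv2.COLOR_BGR2HSV)
roi=(290,222,85,28)
bl=cv2.inRange(hsv,(100,120,60),(130,255,255))
notbrown=cv2.bitwise_not(cv2.inRange(hsv,(5,80,30),(20,255,255)))
for n,m,z in(("blue",bl,.010),("strip",notbrown,.010)):
    for a,r in blobs(c,m,roi):
        print(n,a,np.round(r[0],1),np.round(r[1],1),round(r[2],1),ray(c,r[0],z).round(4))
gr=cv2.inRange(hsv,(55,90,20),(90,255,255))
for a,r in blobs(c,gr,(235,135,115,65),3): print("green",a,np.round(r[0],1),np.round(r[1],1),round(r[2],1),[ray(c,p,.014).round(4).tolist()[:2] for p in cv2.boxPoints(r)])
bk=cv2.inRange(hsv,(0,0,0),(180,255,45))
for a,r in blobs(c,bk,(345,135,40,50),3): print("bar",a,np.round(r[0],1),np.round(r[1],1),round(r[2],1),ray(c,r[0],.052).round(4))
E
```

```text
blue 238.5 [347.4 236.2] [25.3 10.6] 2.9 [ 0.4341 -0.0695  0.01  ]
strip 674.0 [332.  235.5] [58.5 13.4] 2.7 [ 0.436  -0.0293  0.01  ]
green 636.0 [293.7 182.9] [ 9.9 93. ] 85.4 [[0.5774, 0.197], [0.5978, -0.0492], [0.5714, -0.0513], [0.551, 0.1944]]
green 21.0 [325.5 170.6] [ 2.1 17.2] 85.2 [[0.6086, 0.0112], [0.6125, -0.0343], [0.6069, -0.0347], [0.603, 0.0108]]
green 315.0 [277.5 168.5] [14.  25.1] 85.2 [[0.629, 0.1511], [0.6347, 0.0844], [0.5972, 0.0809], [0.5915, 0.1474]]
green 299.5 [291.5 152.9] [ 7.8 91.7] 85.8 [[0.6567, 0.2024], [0.6754, -0.0423], [0.6542, -0.0438], [0.6355, 0.2004]]
bar 81.0 [370.5 159. ] [36.2  3.3] 84.6 [ 0.6312 -0.1272  0.052 ]
```

View pics/topcrop0.png

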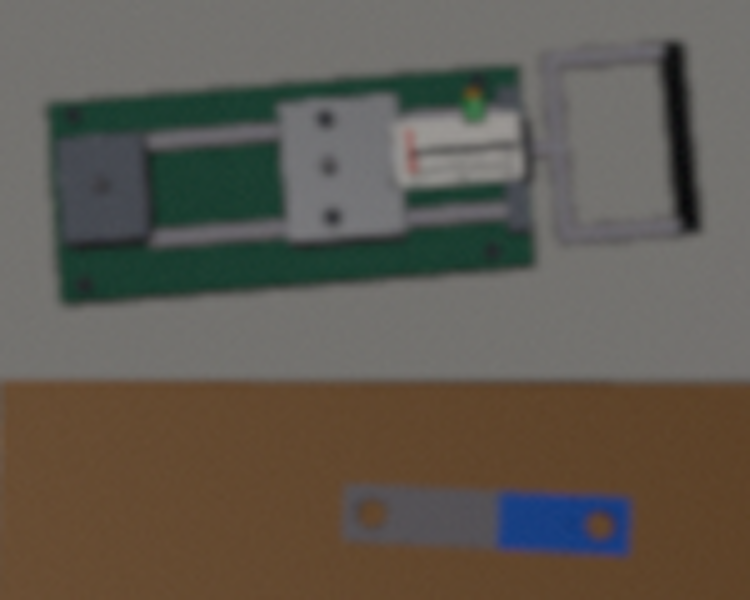

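Crop: the pins are at crop (101, 184) fixed and (329, 166) moving. The pointer is at (410, 152), the green mark at (474, 103), and the strip's holes at (371, 513) and (599, 524). I'll turn these into positions and a grasp offset.

```bash
cat >> h.py <<'E'
def full(p,x=235,y=132,k=5): return ((p[0]+.5)/k-.5+x,(p[1]+.5)/k-.5+y)
def toolmove(P,ang):
    """mm along tool x,y,z and yaw deg (tool straight down) to bring TCP to P with tool-x heading ang (mod pi)"""
    from scipy.spatial.transform import Rotation as Ro
    s=bot.sense(); R=Ro.from_quat(s["tcp_rot"]).as_matrix(); a=np.arctan2(R[1,0],R[0,0])
    d=(ang-a+np.pi/2)%np.pi-np.pi/2
    return (R.T@(np.asarray(P)-s["ee_pos"])*1e3).round(1), round(-np.degrees(d),1)
E
python3 - <<'E'
from h import *
c=dict(np.load("pics/top0.npz"))
P={n:ray(c,full(p),z) for n,p,z in[("fix",(101,184),.060),("mov",(329,166),.060),("hg",(371,513),.0095),("hb",(599,524),.0095),("ptr",(410,152),.070),("mark",(474,103),.068)]}
P["bar"]=ray(c,(370.5,159),.053)
for k,v in P.items(): print(k,v.round(4))
deg=lambda d: np.degrees(np.arctan2(d[1],d[0])).round(2)
ax=P["fix"]-P["mov"]; print("tester",np.linalg.norm(ax[:2]),deg(ax),deg(P["fix"]-P["bar"]))
u=(P["fix"]-P["bar"])[:2]; u/=np.linalg.norm(u); print("set",(P["ptr"]-P["mark"])[:2]@u)
s=P["hg"]-P["hb"]; print("strip",np.linalg.norm(s[:2]),deg(s), (P["hg"]+P["hb"])/2)
# side view check of pins/holes: projected pixels
cs=dict(np.load("pics/side0.npz"))
for k,v in P.items(): print(k,proj(cs,v).round(1))
crop(cs,225,150,150,110,5,"sidecrop0.png")
m=(P["hg"]+P["hb"])/2; print(toolmove([m[0],m[1],.15],np.arctan2(s[1],s[0])+np.pi/2))
E
```

```text
fix [0.6049 0.1693 0.06  ]
mov [0.6144 0.0527 0.06  ]
hg [0.4391 0.0318 0.0095]
hb [ 0.4338 -0.0879  0.0095]
ptr [0.6197 0.0112 0.07  ]
mark [ 0.6455 -0.0212  0.068 ]
bar [ 0.6311 -0.127   0.053 ]
tester 0.11701100145488445 94.66 95.06
set 0.03455136957530057
strip 0.11978417885693945 87.47 [ 0.43643951 -0.02807632  0.0095    ]
fix [258. 211.]
mov [286.3 191.2]
hg [329.7 230.4]
hb [358.2 212. ]
ptr [295.2 182. ]
mark [297.6 174. ]
bar [324.2 165.6]
(array([-407.5, -379.9,  153.6]), np.float64(-61.5))
```

View pics/sidecrop0.png

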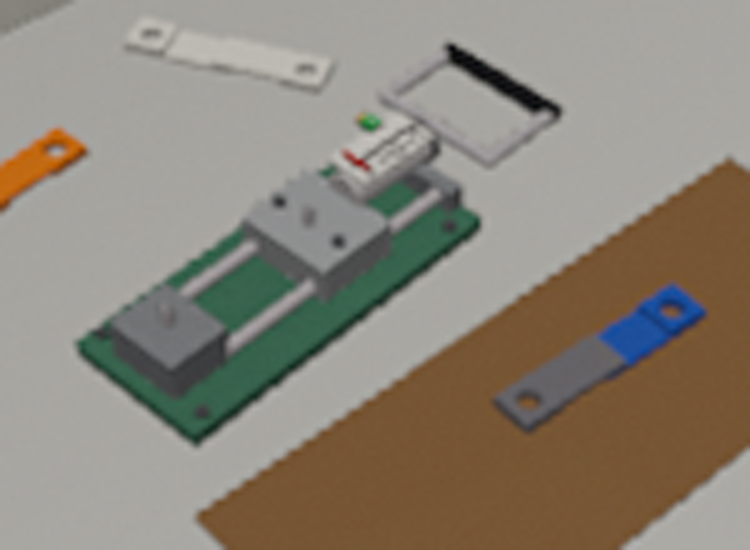

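Side crop: the projected pins, holes and bar all land within 1–2 px of where they appear, so both views agree. Now I'll approach above the strip.

apply_moves([
  [0, -20, -19, 0, 0],
  [0, -45, -42, 0, 0],
  [0, -45, -42, 0, 0],
  [0, -45, -42, 0, 0],
  [0, -45, -42, 0, 0],
  [0, -45, -42, 0, 0],
  [0, -45, -42, 0, 0],
  [0, -45, -42, 0, 0],
  [0, -45, -41, 0, 0],
  [0, -27.5, -26, 0, 0],
], newtons=40)

```text
t: 1.35
ee_pos: [0.4368, -0.0264, 0.3036]
tcp_rot: [0.849, -0.529, -0.0, -0.0]
wrist_force: [0.1, 0.1, -0.2]
opening: 0.994
```

apply_moves([
  [80, 0, 0, 10, -10.25],
  [80, 0, 0, 25, -10.25],
  [80, 0, 0, 30, -10.25],
  [80, 0, 0, 30, -10.25],
  [80, 0, 0, 30, -10.25],
  [80, 0, 0, 20, -10.25],
  [80, 0, 0, 10, 0],
  [80, 0, 0, 0, 0],
  [80, 0, 0, 0, 0],
  [80, 0, 0, 0, 0],
])

```text
t: 2.6
ee_pos: [0.4376, -0.0291, 0.1498]
tcp_rot: [1.0, -0.022, 0.001, 0.0]
wrist_force: [0.2, 0.5, -0.3]
opening: 0.688
```

Run:
```python
from h import *
s=bot.sense(); print(s["t"],s["ee_pos"],s["tcp_rot"],s["opening"],s["wrist_force"])
print(toolmove([.4364,-.0281,.076],np.radians(87.5+90)))
c=snap("side","a"); crop(c,225,100,250,180,3,"side_a_c.png")
```

```text
2.6 [ 0.43762671 -0.02905082  0.14980296] [ 9.99753306e-01 -2.21869331e-02  1.02300754e-03  1.45742562e-04] 0.6882028202778351 [ 0.16394354  0.46704093 -0.34297871]
(array([-1.4, -0.9, 73.8]), np.float64(-0.0))
```

View pics/side_a_c.png

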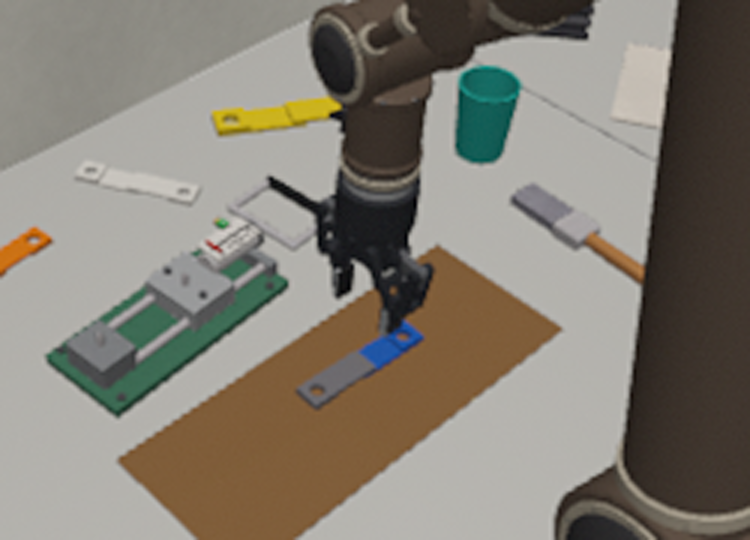

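The gripper stands above the strip's middle with its jaws across the width. I'll descend and pinch.

apply_moves([
  [80, -1.4, -0.9, 15, 0],
  [80, 0, 0, 25, 0],
  [80, 0, 0, 20, 0],
  [80, 0, 0, 8, 0],
  [80, 0, 0, 4, 0],
  [80, 0, 0, 1.5, 0],
  [80, 0, 0, 0, 0],
  [150, 0, 0, 0, 0],
  [190, 0, 0, 0, 0],
  [190, 0, 0, 0, 0],
], newtons=40)

```text
t: 3.9
ee_pos: [0.4364, -0.0281, 0.0764]
tcp_rot: [1.0, -0.022, 0.001, 0.0]
wrist_force: [-1.2, 0.1, 5.2]
opening: 0.335
```

apply_moves([
  [255, 0, 0, 0, 0],
  [255, 0, 0, 0, 0],
  [255, 0, 0, 0, 0],
  [255, 0, 0, 0, 0],
  [255, 0, 0, -2, 0],
  [255, 0, 0, -5, 0],
  [255, 0, 0, -8, 0],
  [255, 0, 0, -15, 0],
  [255, 0, 0, 0, 0],
  [255, 0, 0, 0, 0],
])

```text
t: 5.15
ee_pos: [0.4357, -0.028, 0.1057]
tcp_rot: [1.0, -0.022, 0.0, 0.0]
wrist_force: [-0.1, -0.7, -0.7]
opening: 0.336
```

Run:
```python
from h import *
c=snap("side","b"); crop(c,275,130,150,120,5,"side_b_c.png")
```

```text
(no output)
```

View pics/side_b_c.png

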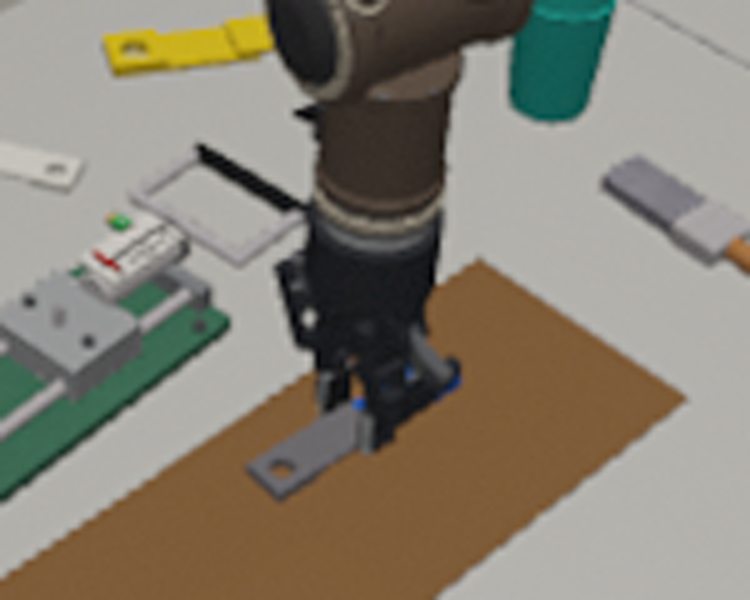

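The strip is held (opening 28.6 mm) and level. I'll lift it and carry it above the pins.

Run:
```python
from h import *
print(toolmove([.6097,.1110,.160],np.radians(94.9+90)))
c=dict(np.load("pics/sideb.npz")); print(ray(c,full((283,468),275,130),.039), bot.sense()["ee_pos"])
```

```text
(array([ 168.1, -146.4,  -54.6]), np.float64(-7.4))
[0.43869206 0.02779171 0.039     ] [ 0.43533277 -0.02794923  0.10538223]
```

apply_moves([
  [255, 0, 0, -25, 0],
  [255, 8, -6.4, -29.6, 0],
  [255, 25, -22, 0, 0],
  [255, 30, -26, 0, 0],
  [255, 30, -26, 0, 0],
  [255, 30, -26, 0, 0],
  [255, 25, -22, 0, 0],
  [255, 14, -12, 0, 0],
  [255, 6, -6, 0, -4],
  [255, 0, 0, 0, -3.4],
])

```text
t: 6.45
ee_pos: [0.6098, 0.1115, 0.1589]
tcp_rot: [0.999, 0.044, -0.001, -0.0]
wrist_force: [0.9, -0.8, -1.0]
opening: 0.338
```

Run:
```python
from h import *
s=bot.sense(); print(s["t"],s["ee_pos"],s["wrist_force"],toolmove([.6097,.1110,.160],np.radians(94.9+90)))
a=snap("side","c"); b=snap("top","c")
A=cv2.resize(a["img"][140:240,225:325],None,fx=4,fy=4,interpolation=2)
B=cv2.resize(b["img"][120:220,230:330],None,fx=4,fy=4,interpolation=2)
cv2.imwrite("pics/both_c.png",np.hstack([A,B]))
```

```text
6.45 [0.60977259 0.11152442 0.15894563] [ 0.92432435 -0.8189338  -1.00703131] (array([-0.1,  0.5, -1.1]), np.float64(0.2))
```

View pics/both_c.png

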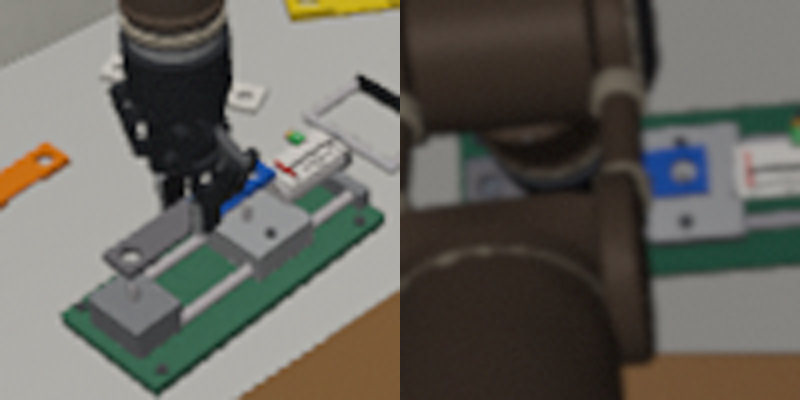

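Left (side view): the grey hole is at (131, 257), above the fixed pin. Right (top view): the blue hole is at (284, 171) over the moving pin, and the grey hole at about (94, 183). I'll compute the hole-to-pin offsets.

Run:
```python
from h import *
a=dict(np.load("pics/sidec.npz")); b=dict(np.load("pics/topc.npz"))
z=.159-.0724+.005
hb=ray(b,full((284,171),230,120,4),z); hgt=ray(b,full((94,183),230,120,4),z); hgs=ray(a,full((131,257),225,140,4),z)
fix=np.array([.6049,.1693]); mov=np.array([.6144,.0527])
print("hb",hb,"hg top",hgt,"hg side",hgs)
print("mov-hb",(mov-hb[:2])*1e3,"fix-hg top",(fix-hgt[:2])*1e3,"side",(fix-hgs[:2])*1e3, np.linalg.norm(hb-hgs),np.linalg.norm(hb-hgt))
m=(hb+hgt)[:2]/2; print("mid",m,"target",(fix+mov)/2)
# side estimate of pins (tip pixels in initial crop)
s0=dict(np.load("pics/side0.npz"))
print("pins side",ray(s0,full((166,294),225,150),.062),ray(s0,full((308,208),225,150),.061))
```

```text
hb [0.61443751 0.05053814 0.0916    ] hg top [0.60670354 0.16860728 0.0916    ] hg side [0.60312564 0.16962692 0.0916    ]
mov-hb [-0.03751379  2.16186113] fix-hg top [-1.80353647  0.69272085] side [ 1.77436432 -0.32692372] 0.1196248187636407 0.11832217160175698
mid [0.61057053 0.10957271] target [0.60965 0.111  ]
pins side [0.61217938 0.16430214 0.062     ] [0.61381915 0.0533785  0.061     ]
```

The offsets are within 2 mm, so I'll shift 1 mm along the strip and start lowering over the pins.

apply_moves([
  [255, 0, -1, 6, 0.2],
  [255, 0, 0, 8, 0],
  [255, 0, 0, 7, 0],
  [255, 0, 0, 3, 0],
  [255, 0, 0, 2, 0],
  [255, 0, 0, 2, 0],
  [255, 0, 0, 2, 0],
  [255, 0, 0, 2, 0],
  [255, 0, 0, 2, 0],
  [255, 0, 0, 0, 0],
])

```text
t: 7.8
ee_pos: [0.6095, 0.112, 0.1257]
tcp_rot: [0.999, 0.041, -0.0, 0.0]
wrist_force: [0.2, -0.2, 0.3]
opening: 0.333
```

apply_moves([
  [255, 0, 0, 1.5, 0],
  [255, 0, 0, 1.5, 0],
  [255, 0, 0, 1.5, 0],
  [255, 0, 0, 1, 0],
  [255, 0, 0, 1, 0],
  [255, 0, 0, 0.7, 0],
  [255, 0, 0, 0.5, 0],
  [255, 0, 0, 0, 0],
  [255, 0, 0, 0, 0],
  [255, 0, 0, 0, 0],
])

```text
t: 9.05
ee_pos: [0.6097, 0.112, 0.1183]
tcp_rot: [0.999, 0.041, 0.0, -0.0]
wrist_force: [-0.5, 0.2, -1.2]
opening: 0.334
```

Run:
```python
from h import *
s=bot.sense(); print(s["t"],s["ee_pos"],s["wrist_force"])
a=snap("side","d"); b=snap("top","d")
A=cv2.resize(a["img"][140:240,225:325],None,fx=4,fy=4,interpolation=2)
B=cv2.resize(b["img"][120:220,230:330],None,fx=4,fy=4,interpolation=2)
cv2.imwrite("pics/both_d.png",np.hstack([A,B]))
```

```text
9.05 [0.60967816 0.11197859 0.11830682] [-0.46759839  0.19293855 -1.19939846]
```

View pics/both_d.png

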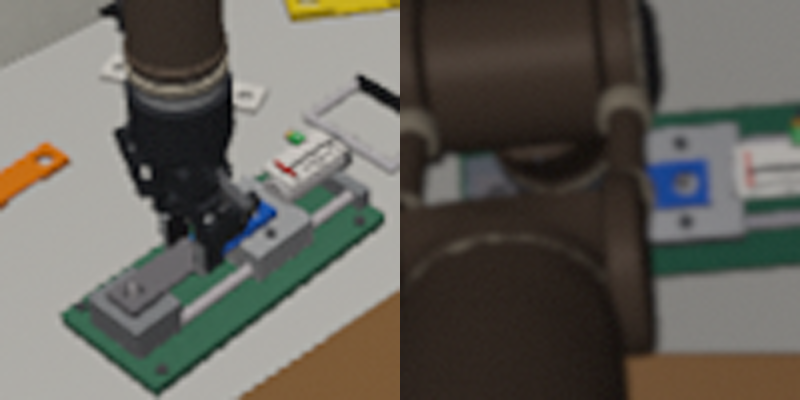

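Both pins show inside their holes. I'll settle the strip the last millimetre, release and rise.

apply_moves([
  [255, 0, 0, 0.7, 0],
  [255, 0, 0, 0.5, 0],
  [255, 0, 0, 0, 0],
  [180, 0, 0, 0, 0],
  [150, 0, 0, 0, 0],
  [120, 0, 0, 0, 0],
  [100, 0, 0, 0, 0],
  [100, 0, 0, 0, 0],
  [100, 0, 0, 0, 0],
  [100, 0, 0, 0, 0],
])

```text
t: 10.4
ee_pos: [0.6097, 0.112, 0.117]
tcp_rot: [0.999, 0.041, 0.0, 0.0]
wrist_force: [0.2, -0.5, -0.9]
opening: 0.604
```

apply_moves([
  [100, 0, 0, -4, 0],
  [100, 0, 0, -10, 0],
  [100, 0, 0, -20, 0],
  [100, 0, 0, -25, 0],
  [100, 0, 0, -20, 0],
  [100, 0, 0, -10, 0],
  [100, 0, 0, 0, 0],
  [100, 0, 0, 0, 0],
  [100, 0, 0, 0, 0],
  [100, 0, 0, 0, 0],
])

```text
t: 11.65
ee_pos: [0.6092, 0.1119, 0.2052]
tcp_rot: [0.999, 0.041, -0.001, 0.0]
wrist_force: [-0.0, 1.1, 0.0]
opening: 0.606
```

Run:
```python
from h import *
# bar: tester axis heading 94.95 deg; jaws along it
print(toolmove([.6311,-.127,.19],np.radians(94.95)), bot.sense()["joint_pos"].round(2))
```

```text
(array([  2.3, 239.9,  15.2]), np.float64(89.7)) [0.11 0.4  1.72 0.   1.02 0.03]
```

apply_moves([
  [100, 2, 20, 0, 0],
  [100, 0.3, 40, 0, 0],
  [100, 0, 50, 0, 0],
  [100, 0, 50, 0, 0],
  [100, 0, 45, 0, 0],
  [100, 0, 25, 0, 0],
  [100, 0, 9.9, 0, 0],
  [100, 0, 0, 0, 10],
  [100, 0, 0, 0, 10],
  [100, 0, 0, 0, 10],
])

```text
t: 12.9
ee_pos: [0.6315, -0.1255, 0.2059]
tcp_rot: [0.975, -0.221, -0.0, -0.0]
wrist_force: [0.4, -0.2, -0.4]
opening: 0.612
```

apply_moves([
  [100, 0, 0, 0, 10],
  [100, 0, 0, 0, 10],
  [100, 0, 0, 0, 10],
  [100, 0, 0, 0, 10],
  [100, 0, 0, 0, 10],
  [100, 0, 0, 0, 9.7],
  [100, 0, 0, 10, 0],
  [100, 0, 0, 5, 0],
  [100, 0, 0, 0, 0],
  [100, 0, 0, 0, 0],
])

```text
t: 14.15
ee_pos: [0.6316, -0.1268, 0.1909]
tcp_rot: [0.738, -0.675, -0.0, 0.0]
wrist_force: [-0.5, -0.7, -0.2]
opening: 0.606
```

Run:
```python
from h import *
print(toolmove([.6311,-.127,.103],np.radians(94.95)), bot.sense()["opening"])
a=snap("side","e"); b=snap("top","e")
A=cv2.resize(a["img"][110:210,255:355],None,fx=4,fy=4,interpolation=2)
B=cv2.resize(b["img"][120:220,240:340],None,fx=4,fy=4,interpolation=2)
cv2.imwrite("pics/both_e.png",np.hstack([A,B]))
```

```text
(array([ 0.1,  0.5, 87.9]), np.float64(0.1)) 0.6057560005858951
```

View pics/both_e.png

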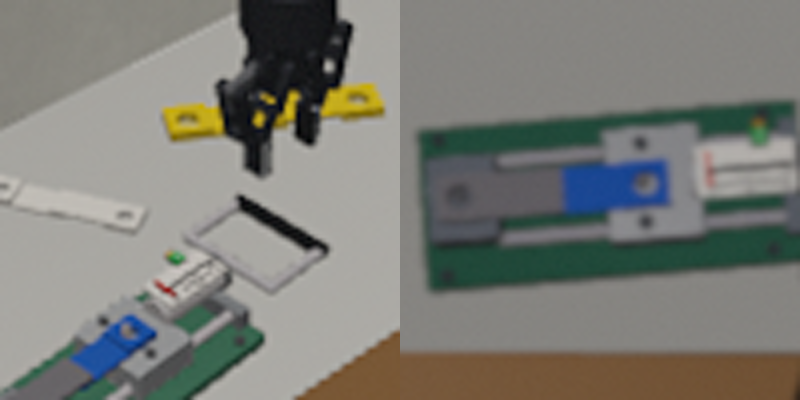

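The strip lies flat on both posts with pins through both holes. The fingers straddle the bar from above, so I'll descend and pinch it.

apply_moves([
  [100, 0, 0.5, 15, 0],
  [100, 0, 0, 25, 0],
  [100, 0, 0, 25, 0],
  [100, 0, 0, 15, 0],
  [100, 0, 0, 8, 0],
  [100, 0, 0, 0, 0],
  [140, 0, 0, 0, 0],
  [170, 0, 0, 0, 0],
  [195, 0, 0, 0, 0],
  [215, 0, 0, 0, 0],
], newtons=50)

```text
t: 15.5
ee_pos: [0.6316, -0.1283, 0.1038]
tcp_rot: [0.738, -0.675, 0.001, 0.001]
wrist_force: [-0.8, -4.4, 0.5]
opening: 0.16
```

apply_moves([
  [255, 0, 0, 0, 0],
  [255, 0, 0, 0, 0],
  [255, 0, 0, 0, 0],
  [255, 0, 0, 0, 0],
  [255, 0, 0, 0, 0],
  [255, 0, 0, 0, 0],
  [255, 0, 0, 0, 0],
  [255, 0, 0, 0, 0],
  [255, 0, 0, 0, 0],
  [255, 0, 0, 0, 0],
])

```text
t: 16.75
ee_pos: [0.6316, -0.1283, 0.1039]
tcp_rot: [0.737, -0.675, 0.001, 0.0]
wrist_force: [-1.1, -5.5, 2.7]
opening: 0.14
```

```bash
cat > pm.py <<'E'
from h import *
def gauge(c,roi,ax=np.radians(94.95)):
    """pointer x relative to mark (m, tester x; + = not there yet), from red and green blobs near the scale"""
    hsv=cv2.cvtColor(c["img"],cv2.COLOR_BGR2HSV); x,y,w,h=roi; sub=hsv[y:y+h,x:x+w]
    red=cv2.inRange(sub,(0,110,60),(6,255,255))|cv2.inRange(sub,(172,110,60),(180,255,255))
    gre=cv2.inRange(sub,(45,120,85),(80,255,255)); u=np.array([np.cos(ax),np.sin(ax)]); o=[]
    for m,z in((red,.070),(gre,.068)):
        n,l,st,ce=cv2.connectedComponentsWithStats(m)
        i=1+np.argmax(st[1:,4]); p=ce[i]+[x,y]; o.append(ray(c,p,z)); print(p.round(1),st[i,4],o[-1].round(4))
    return (o[0]-o[1])[:2]@u
E
python3 - <<'E'
from pm import *
s=bot.sense(); print(s["t"],s["ee_pos"],s["wrist_force"],s["opening"])
for t in("top0","tope"): print(t,gauge(dict(np.load(f"pics/{t}.npz")),(305,140,45,35)))
for t in("side0","sidee"): print(t,gauge(dict(np.load(f"pics/{t}.npz")),(285,165,35,30)))
E
```

```text
16.75 [ 0.63159891 -0.12831016  0.10387858] [-1.05362514 -5.53447883  2.74992683] 0.1398405874587674Traceback (most recent call last):
  File "<stdin>", line 3, in <module>
  File "pm.py", line 9, in gauge
    i=1+np.argmax(st[1:,4]); p=ce[i]+[x,y]; o.append(ray(c,p,z)); print(p.round(1),st[i,4],o[-1].round(4))
        ~~~~~~~~~^^^^^^^^^^
    return _wrapfunc(a, 'argmax', axis=axis, out=out, **kwds)
    return bound(*args, **kwds)
ValueError: attempt to get argmax of an empty sequence
```

```bash
cat > pm.py <<'E'
from h import *
U=np.array([np.cos(np.radians(94.95)),np.sin(np.radians(94.95))])
def gauge(c,roi):
    """pointer x relative to mark (m, along tester x; + = not there yet): centroids of excess red / bright excess green"""
    x,y,w,h=roi; b,g,r=[v.astype(float) for v in cv2.split(c["img"][y:y+h,x:x+w])]; o=[]
    for e,z in((r-np.maximum(g,b),.070),(np.where(g>75,g-np.maximum(r,b),0),.068)):
        m=(e>.45*e.max()).astype(np.uint8); n,l,st,ce=cv2.connectedComponentsWithStats(m)
        k=l==1+np.argmax(st[1:,4]); yy,xx=np.nonzero(k); wt=e[k]
        p=np.array([xx@wt,yy@wt])/wt.sum()+[x,y]; o.append(ray(c,p,z)); print(p.round(1),k.sum(),e.max(),o[-1].round(4))
    return ((o[0]-o[1])[:2]@U).round(4), ((o[0]-o[1])[:2]@[-U[1],U[0]]).round(4)
E
python3 - <<'E'
from pm import *
for t in("top0","tope"): print(t,gauge(dict(np.load(f"pics/{t}.npz")),(310,146,35,28)))
for t in("side0","sidee"): print(t,gauge(dict(np.load(f"pics/{t}.npz")),(287,168,32,24)))
E
```

```text
[316.8 162.2] 21 35.0 [0.6193 0.0107 0.07  ]
[329.2 153.3] 18 41.0 [ 0.6427 -0.0208  0.068 ]
top0 (np.float64(0.0334), np.float64(0.0206))
[316.8 162.1] 21 39.0 [0.6195 0.0107 0.07  ]
[329.2 153.1] 20 47.0 [ 0.6431 -0.0206  0.068 ]
tope (np.float64(0.0333), np.float64(0.0208))
[295.9 181.7] 7 111.0 [0.6192 0.0086 0.07  ]
[298.5 174. ] 8 63.0 [ 0.6433 -0.0232  0.068 ]
side0 (np.float64(0.0338), np.float64(0.0213))
[295.9 181.7] 7 114.0 [0.6192 0.0086 0.07  ]
[298.5 174. ] 8 64.0 [ 0.6432 -0.0231  0.068 ]
sidee (np.float64(0.0337), np.float64(0.0212))
```

Both views put the set mark at 33–34 mm, which with about 9 mm of slack means roughly 42 mm of pull. I'll pull 30 mm first and then look.

apply_moves([
  [255, 2, 0, 0, 0],
  [255, 4, 0, 0, 0],
  [255, 4, 0, 0, 0],
  [255, 4, 0, 0, 0],
  [255, 4, 0, 0, 0],
  [255, 4, 0, 0, 0],
  [255, 4, 0, 0, 0],
  [255, 4, 0, 0, 0],
  [255, 0, 0, 0, 0],
  [255, 0, 0, 0, 0],
])

```text
t: 18.0
ee_pos: [0.6338, -0.1536, 0.1037]
tcp_rot: [0.737, -0.676, -0.002, -0.002]
wrist_force: [-2.0, 6.8, 7.2]
opening: 0.146
```

Run:
```python
from pm import *
s=bot.sense(); print(s["t"],s["ee_pos"],s["wrist_force"],s["opening"],"travel",-(s["ee_pos"][:2]-[.6316,-.1283])@U)
for n,roi in(("top",(310,146,40,28)),("side",(287,160,36,32))):
    try: print(n,gauge(snap(n,"f"),roi))
    except ValueError as e: print(n,e)
```

```text
18.0 [ 0.63382036 -0.15363293  0.10371108] [-1.95610729  6.84015683  7.15511898] 0.14641837759598694 travel 0.02543003192717568
[326.3 160.5] 21 47.0 [ 0.6236 -0.0133  0.07  ]
[332.9 153.3] 18 51.0 [ 0.6427 -0.0301  0.068 ]
top (np.float64(0.0184), np.float64(0.0176))
[301.4 177.9] 4 120.0 [ 0.6212 -0.0161  0.07  ]
[300.6 172.6] 7 73.0 [ 0.6441 -0.0327  0.068 ]
side (np.float64(0.0185), np.float64(0.0214))
```

The pointer is 18.5 mm short in both views, and the carriage has taken up its slack of about 9 mm. I'll pull 16 mm more.

apply_moves([
  [255, 2, 0, 0, 0],
  [255, 3, 0, 0, 0],
  [255, 3, 0, 0, 0],
  [255, 3, 0, 0, 0],
  [255, 3, 0, 0, 0],
  [255, 2, 0, 0, 0],
  [255, 0, 0, 0, 0],
  [255, 0, 0, 0, 0],
  [255, 0, 0, 0, 0],
  [255, 0, 0, 0, 0],
], newtons=60)

```text
t: 19.35
ee_pos: [0.635, -0.167, 0.1036]
tcp_rot: [0.737, -0.676, -0.004, -0.003]
wrist_force: [-1.5, 14.2, 9.3]
opening: 0.14
```

Run:
```python
from pm import *
s=bot.sense(); print(s["t"],s["ee_pos"],s["wrist_force"],s["opening"],"travel",-(s["ee_pos"][:2]-[.6316,-.1283])@U)
for n,roi in(("top",(310,146,40,28)),("side",(287,160,36,32))):
    try: print(n,gauge(snap(n,"g"),roi))
    except ValueError as e: print(n,e)
```

```text
19.35 [ 0.63495306 -0.16696212  0.10362376] [-1.51223938 14.20763634  9.29335982] 0.1400202734236707 travel 0.03880725124869257
[331.6 160.8] 20 46.0 [ 0.6228 -0.0267  0.07  ]
[332.8 153.1] 19 52.0 [ 0.643  -0.0299  0.068 ]
top (np.float64(0.005), np.float64(0.0198))
[304.  175.8] 7 101.0 [ 0.6234 -0.0291  0.07  ]
[300.4 172.6] 6 74.0 [ 0.6447 -0.0324  0.068 ]
side (np.float64(0.0051), np.float64(0.021))
```

5 mm remains in both views, and moves so far have come out at about 84% of the command. I'll command 6 mm.

apply_moves([
  [255, 1, 0, 0, 0],
  [255, 2, 0, 0, 0],
  [255, 2, 0, 0, 0],
  [255, 1, 0, 0, 0],
  [255, 0, 0, 0, 0],
  [255, 0, 0, 0, 0],
  [255, 0, 0, 0, 0],
  [255, 0, 0, 0, 0],
  [255, 0, 0, 0, 0],
  [255, 0, 0, 0, 0],
])

```text
t: 20.7
ee_pos: [0.6354, -0.172, 0.1036]
tcp_rot: [0.737, -0.676, -0.005, -0.003]
wrist_force: [-1.8, 16.6, 9.9]
opening: 0.14
```

Run:
```python
from pm import *
s=bot.sense(); print(s["t"],s["ee_pos"],s["wrist_force"],s["opening"],"travel",-(s["ee_pos"][:2]-[.6316,-.1283])@U)
C={}
for n,roi in(("top",(310,146,40,28)),("side",(287,160,36,32))):
    C[n]=snap(n,"h")
    try: print(n,gauge(C[n],roi))
    except ValueError as e: print(n,e)
A=cv2.resize(C["side"]["img"][150:230,240:340],None,fx=4,fy=4,interpolation=2)
B=cv2.resize(C["top"]["img"][130:210,250:350],None,fx=4,fy=4,interpolation=2)
cv2.imwrite("pics/both_h.png",np.hstack([A,B]))
```

```text
20.7 [ 0.63540383 -0.17198114  0.10360031] [-1.80908429 16.56756566  9.9246009 ] 0.1401098077556423 travel 0.04384644679536737
[333.3 160.2] 19 49.0 [ 0.6245 -0.0311  0.07  ]
[333. 153.] 19 54.0 [ 0.6433 -0.0304  0.068 ]
top (np.float64(0.0008), np.float64(0.0188))
[305. 175.] 7 120.0 [ 0.6241 -0.0341  0.07  ]
[300.6 172.6] 7 73.0 [ 0.6442 -0.0327  0.068 ]
side (np.float64(0.0003), np.float64(0.0201))
```

View pics/both_h.png

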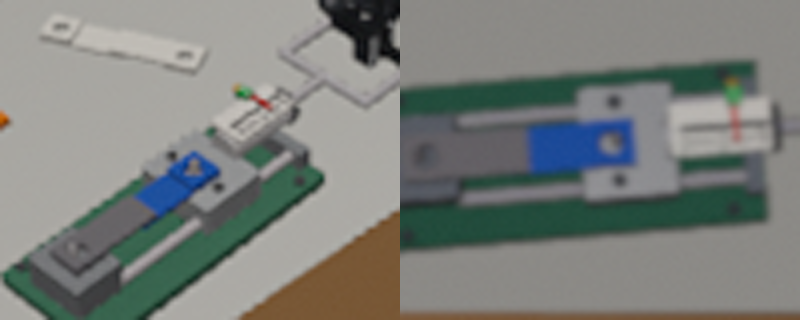

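The red pointer stands level with the green mark (0.8 mm and 0.3 mm in the two views). The strip is flat on both pins, and the handle is held with about 16.6 N. I'm handing in.

Run:
```python
from h import *
s=bot.sense(); print(np.abs(s["joint_velocities"]).max(),s["wrist_force"]); print(bot.close_job())
```

```text
0.0019190250600023373 [-2.12447889 15.96634261 10.03002711]
the job is handed in; nothing more can be done
None
```

I laid the strip on the tester with a pin through each hole, grey end on the fixed pin and blue end on the moving pin, and let go of it. I then took the D-handle from above, drew it out in three stages and handed the job in at about 21 s, still holding the handle. The hand-in reported no verdict.

- **Pointer:** it was short of the mark's middle by 0.8 mm in the top view and 0.3 mm in the side view; the allowed band is ±5 mm. No look during the pull showed it past the mark.
- **Load:** the wrist force along the pull was about 16 N, which agrees with a set mark at 33–34 mm and a 500 N/m spring. I had no direct reading of the force on the moving pin.
- **Strip and arm:** the last picture shows the strip flat on both posts with both pins through, and the arm was at rest (joint speeds under 0.002 rad/s).
- **Disagreement:** one side-view estimate of the fixed pin's tip was about 9 mm off the top-view one. I put this down to a poorly picked pixel and used the top view, and the strip fitted without force.
- **Unexplained force:** the wrist also showed about 10 N upward while holding. It caused no visible harm, and I did not look into it.
- **Other objects:** the moves were planned clear of the glue, tape, brush and cup, but I did not measure them again at the end.

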